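Vent a sealed sample dry chamber

TASK

Raise the clear hinged hood of the sample dry chamber by its bar handle until it stands upright (about 90 degrees, not folded right back) and leave it standing there by its stiff hinge. Then pull the round metal lid inside straight up by its black knob until it breaks free of its sticky seal, without jerking it high (never more than 40 mm up), and hold it level and still, slightly open, about 15 mm straight above its seat. Finish while holding it there, carried by the gripper alone, and leave the bottle, cup and jar standing where they are.

Things in the scene. Friction and masses are not known exactly. Their poses are not given: they have to be found in the camera images.
- chamber: White bench-top sample dry chamber, a tray-like box fixed to the bench, 200 (x) by 250 (y) by 96 mm high. Origin: centre of its underside; its front faces its own -x (towards the robot), z up. Walls 10 to 12 mm thick stand round a grey inner deck 48 mm above the bench; the clear inside measures 180 (x) by 226 mm (y).
- hood (a joint): Angle of the hood, rad: 0 closed (lying level on the chamber), 1.57 upright, 2.0 fully back at its stop; starts at 0 to 0.3. Hinge axis along the chamber's y at its far (+x) rim; opening swings the front edge up and then away to the chamber's +x. The hinge is stiff: the hood stays wherever it is left, and moving it takes about 3 to 5 N at the handle.
- hood_handle (a point): Middle of the hood's steel bar handle: a round bar 10 mm thick and 120 mm long, parallel to the hinge, 230 mm from the hinge axis, 55 mm beyond the hood's front edge in the plane of the hood, carried by two arms at its ends. Free space above, below and both sides, so fingers from above can straddle it; it can turn between them.
- hood_hinge (a point): Point on the hinge axis, in the middle of the hood's width, 100 mm above the bench. The handle moves about it on a circle of radius 230 mm. The hood is a white frame with a clear pane, 180 (x) by 250 (y) by 8 mm, about 250 g, reaching from 5 mm behind the hinge axis to 175 mm in front.
- seat (a point): Centre of the round well's mouth, on the deck, 48 mm above the bench, 95 mm in front of the hinge axis. The lid's rim rests here. Axes as the chamber's. Bore 66 mm across; four sprung rubber nubs in it grip the lid's plug: breaking it free takes 15 to 20 N upward, peaking in the first 3 mm; past 5 mm they spring it up with up to 12 N until it is clear of them, 11 mm up. Turning does not help.
- lid_knob (a point): Centre of the lid's knob: a black upright cylinder 32 mm across and 36 mm tall. This point is 18 mm above the top of the lid's rim and 26 mm above the seat while the lid is shut. The lid is a loose aluminium disc 84 mm across, 8 mm thick, about 0.2 kg, with a plug 55 mm across reaching 15 mm down into the well.
- bottle: Bystander: glass bottle with a blue cap and paper label, 72 mm across, 150 mm tall, standing beside the chamber on its +y side. Origin: centre of its underside.
- cup: Bystander: clear plastic cup, 72 mm across at the rim, 60 mm tall, on the chamber's -y side near the front. Origin: centre of its underside.
- jar: Bystander: small amber jar with a white cap, 44 mm across, 55 mm tall, on the chamber's -y side towards the back. Origin: centre of its underside.

How it is judged (in metres and radians):
On the way, in this order (a step that is already met when the one before it is completed fails the run):
1. the hood stands upright, let go, while the lid is still shut (value of joint hood between 1.4 and 1.75 rad and contact force between the fingers and hood below 0.3 N and z of lid_knob in the frame of seat below 0.029 m), for 0.3 s.
2. the lid has broken free of its seal, in the fingers (z of lid_knob in the frame of seat above 0.035 m and contact force between the fingers and lid above 0.5 N), for 0.1 s.
At the end, for the whole second after the job is handed in: The hood stands by itself within about 10 degrees of upright (1.40 to 1.75 rad) with the arm off it; the lid is held by the fingers, 9 to 24 mm above its seat (aim at 15), within 12 mm sideways of the seat's axis, within 8 degrees of level, still, and touching nothing of the chamber (all of step 2 and value of joint hood between 1.4 and 1.75 rad and z of lid_knob in the frame of seat below 0.05 m and horizontal distance between lid_knob and seat below 0.012 m and angle between lid_knob's own z axis and vertical below 0.15 rad and contact force between lid and chamber below 0.3 N and contact force between the arm and hood below 0.5 N and linear speed of lid below 0.02 m/s); the arm keeps its last pose, push and grip.
It fails at once if the lid is jerked or lifted more than 40 mm above its seat (z of lid_knob in the frame of seat above 0.066 m).
It fails at once if the bottle is pushed away or knocked over (distance of bottle from where it was at the start of the episode above 0.025 m or angle between bottle's own z axis and vertical above 0.5 rad).
It fails at once if the cup is pushed away or knocked over (distance of cup from where it was at the start of the episode above 0.025 m or angle between cup's own z axis and vertical above 0.5 rad).
It fails at once if the jar is pushed away or knocked over (distance of jar from where it was at the start of the episode above 0.025 m or angle between jar's own z axis and vertical above 0.5 rad).
It also fails if it takes over 50 s, if anything falls off the work surface, if the arm or the gripper's body presses on something with over 40 N, if the wrist force passes 120 N, or if a joint passes its speed limit or range.

ROBOT

A 6-joint arm with a two-finger parallel gripper is mounted at the origin on the work surface. World frame = base frame: x ahead of the robot, y to its left, z up, the work surface at z = 0. Lengths are in mm, angles in rad, forces in N, time in s.
With the tool pointing down it reaches from about 400 to 925 mm from the base axis. Payload 12.5 kg.
Tool frame: the origin (TCP) lies between the finger pads; the fingertips stand 11 mm ahead of it and the grasp point (between the pads) lies 8 mm behind it (env.tip_extent is the distance from the TCP to the fingertips, in mm); x points along the fingers, z is the direction in which the jaws open and shut, and the axes are right-handed (so a half turn about x gives the same grasp; the last joint's range is limited). The gripper opens to 95 mm and grips with 3 to 60 N. Pads are 20 mm wide; open, the fingers measure 119 mm over their backs; the gripper's body (75 mm by 180 mm) begins 59 mm behind the grasp point.
Start: joints at [-1.302, 0.491, 1.559, -0, 1.092, -0.106], TCP at [228.827, -581.621, 225.661] pointing down, gripper open.
Joint ranges: [-3.1, 3.1], [-0.84, 2.19], [0.05, 2.79], [-1.13, 4.28], [0.06, 2.93], [-2.69, 2.69]. Speed limits (rad/s): [2.22, 2.22, 2.79, 3.14, 3.14, 3.14].

INTERFACE

Orientations are given as [roll, pitch, yaw] about the fixed x, y, z axes, in that order (R = Rz(yaw) Ry(pitch) Rx(roll)).
In Python, from cell import status, imaging, env gives the robot as it stands. The module is installed in compiled form; this text tells all that it offers.
- The arm moves only by the tool apply_moves, never from a script. Its argument "increments" is a list of rows, each a list of 5 numbers: the closure, from 0 (fully open) to 1 (shut), then the shift along the tool's x, y, z in mm, then the turn about the tool's x in degrees. A call has 1 to 10 rows; each row shifts and turns the commanded pose from where the row before left it, along the tool's axes as they then stand; what a row does not reach is not made up. A row lasts 1/10 s, in which the tool goes at most 50 mm and 8.59 degrees, less where a joint would pass 70% of its speed; a pose out of reach is approached as far as the arm can. A call with a gripper value outside its range is refused whole. The fingers move at their own pace and stop on an object; the grip force is fixed at half the most. Time passes only in rows, so rows that do not move let the fingers close. It gives the time, the measured TCP pose, the force and the opening at its end, in the units of the state.
- status.state(): the state, without advancing time (a new reading comes with each control period).
- imaging.read_camera(name): name is "side" or "top"; returns a dict with "pixels" (384x512x3 uint8, red, green, blue), "fovy" (degrees; the focal length in pixels is half the picture's height over the tangent of half this angle, whatever the lens; pixels are square), "cx", "cy" (the principal point, pixels), "R" (3x3) and "t" (3): a world point X has camera coordinates R X + t. Camera axes: x right, y down, z forward; pixel columns grow to the right and rows downward; lengths in mm; the calibration is good to about 2 mm. A picture is of the moment at which its call begins. There is no depth.
- env.job_done(): hands the job in, once; it reports no verdict.
The state is a dict: "t": time; "joints": joint angles; "qvel": joint speeds; "tau": joint torques, N m; "eef_pos": TCP position; "tcp_rot": TCP orientation; "ft_force": force on the tool from outside, world axes, zero at the start; "moment": the same for the moment, N m; "opening": opening from 0.0 (shut) to 1.0 (fully open).
Only numpy, scipy, OpenCV 4.12 (cv2) and the standard library are available. Lean on these libraries where they do the work, as an engineer would, in place of code of your own. Each camera call takes 0.05 s, during which the arm holds its last target. There are 200 camera calls.

## Working session

There is one attempt and no reset: what is moved stays moved. The work goes in short steps, Python scripts to look and compute and a tool call to move; the robot and the scene stay as the last step left them, time stands still between calls to the robot, and variables do not carry over. Pictures are saved under pics/ and viewed, about 8 in all and at most 12, crops included, and the job is handed in when it is done.

Besides the shell and the picture viewer there is one more tool, called after "Call:" as name(argument=value, ...), one argument or row to a line, values as JSON. apply_moves: Moves the arm, as the interface text tells. Its arguments: {"type":"object","properties":{"increments":{"type":"array"}},"required":["increments"]}

```bash
mkdir -p pics; python3 - <<'E'
from cell import status, imaging, env
import cv2,numpy as np,pickle
d={}
for n in("side","top"):
    c=imaging.read_camera(n);d[n]=c
    cv2.imwrite(f"pics/{n}0.png",cv2.resize(c["pixels"][:,:,::-1],None,fx=1.5,fy=1.5,interpolation=cv2.INTER_CUBIC))
    R=np.array(c["R"]);print(n,c["fovy"],c["cx"],c["cy"],(-R.T@np.array(c["t"])).round(),R.round(3).tolist())
pickle.dump(d,open("cams.pkl","wb"))
print(status.state(),env.tip_extent)
E
```

```text
side 50.10597728905757 256.06510487298704 191.22151075912606 [ 34. 673. 722.] [[-0.742, -0.67, -0.014], [-0.392, 0.452, -0.801], [0.543, -0.589, -0.598]]
top 57.02015670925925 254.36470142955474 192.7555275027537 [523.  40. 861.] [[0.022, -1.0, -0.005], [-0.993, -0.022, -0.12], [0.12, 0.008, -0.993]]
{'t': 0.1, 'joints': array([-1.30159241e+00,  4.91486985e-01,  1.55938070e+00,  3.26693089e-07,
        1.09171331e+00, -1.05618876e-01]), 'qvel': array([ 0.00125058, -0.00083689, -0.00074999,  0.00094397, -0.00034044,
       -0.00138347]), 'tau': array([ 1.96361187e-03, -6.13622475e+01, -2.58606684e+01,  6.93929521e-02,
        4.69911215e-02, -2.39145680e-05]), 'eef_pos': array([ 228.77297472, -581.406132  ,  225.13050906]), 'tcp_rot': array([3.0356806 , 1.56980798, 1.83970692]), 'ft_force': array([ 0.01949934, -0.02110556, -0.00208143]), 'moment': array([-0.00142214, -0.03290026,  0.04197527]), 'opening': 1.0010079900759243} 11.0
```

View pics/top0.png

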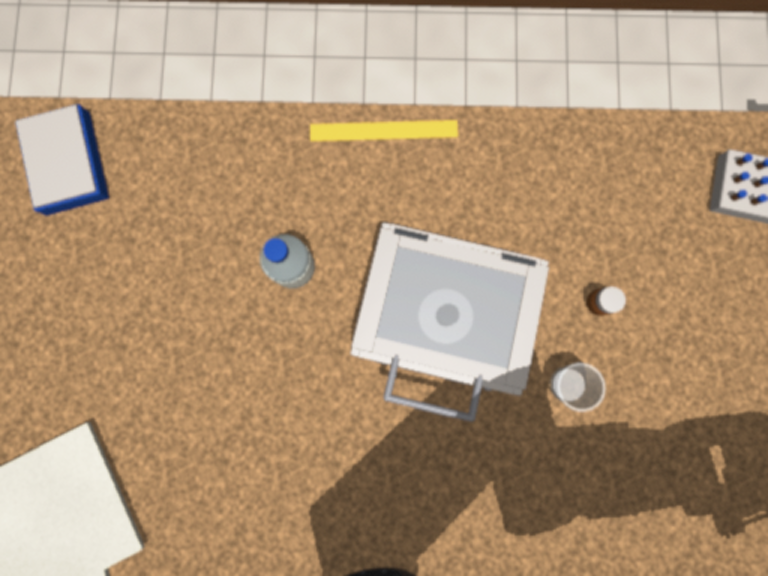

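View pics/side0.png

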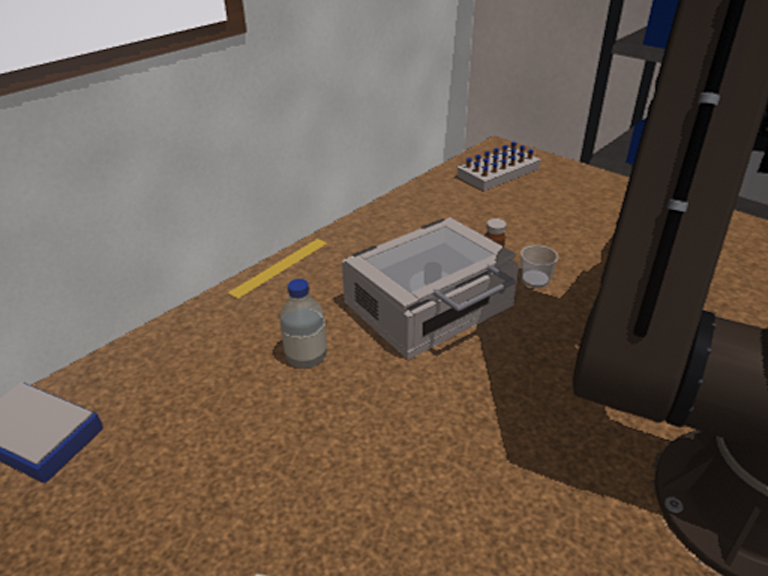

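Top view: the handle bar runs from about (388,398) to (473,416), the knob is near (447,315), and the hinge blocks are at (410,234) and (518,259). The side view shows the same chamber with the hood nearly closed and the bar around (455,305) to (500,287). Next is an enlarged crop of both.

```bash
python3 - <<'E'
import cv2,numpy as np,pickle
d=pickle.load(open("cams.pkl","rb"))
a=d["top"]["pixels"][140:290,225:375,::-1]; b=d["side"]["pixels"][140:245,220:360,::-1]
A=cv2.resize(a,(600,600),interpolation=cv2.INTER_CUBIC)
cv2.imwrite("pics/topc.png",A)
cv2.imwrite("pics/sidec.png",cv2.resize(b,None,fx=5,fy=5,interpolation=cv2.INTER_CUBIC))
E
```

```text
(no output)
```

View pics/topc.png

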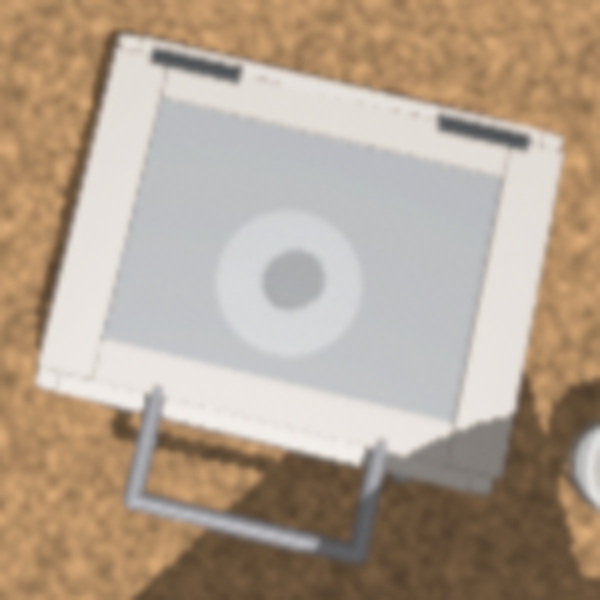

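View pics/sidec.png

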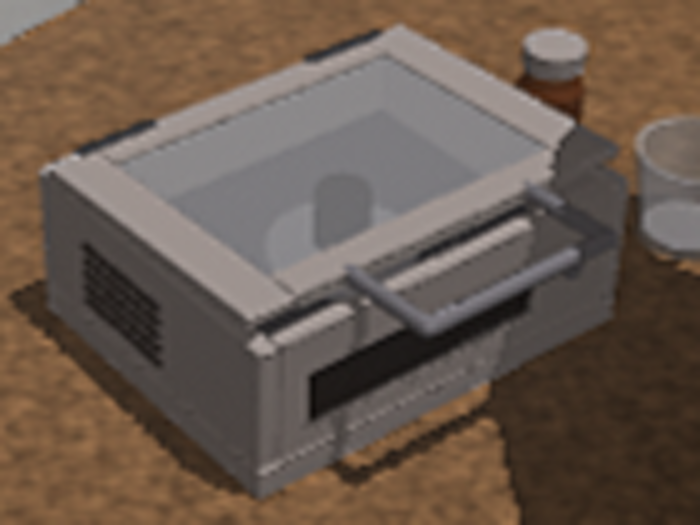

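Crops: bar corners are at top (131,501)/(362,555) and side (428,327)/(578,260). The knob top is at top (294,279) and side (343,187). The rear hood corners are at top (118,38)/(563,140). I'll fit the pose and the hood angle to these points.

```bash
cat > h.py <<'E'
import cv2,numpy as np,pickle
from scipy.optimize import least_squares
def proj(c,X):
    p=np.array(c["R"])@np.asarray(X,float)+np.array(c["t"]).ravel()
    f=c["pixels"].shape[0]/2/np.tan(np.radians(c["fovy"])/2)
    return np.array([c["cx"]+f*p[0]/p[2],c["cy"]+f*p[1]/p[2]])
def W(p,l):  # hinge frame -> world
    c,s=np.cos(p[2]),np.sin(p[2]); return np.array([p[0]+c*l[0]-s*l[1],p[1]+s*l[0]+c*l[1],l[2]])
def hood(th,r,y,n=0): return [-r*np.cos(th)+n*np.sin(th),y,100+r*np.sin(th)+n*np.cos(th)]
E
python3 - <<'E'
from h import *
d=pickle.load(open("cams.pkl","rb"))
T=lambda u,v:("top",(u/4+225-.4,v/4+140-.4)); S=lambda u,v:("side",(u/5+220-.4,v/5+140-.4))
obs=[("hL",T(134,499),lambda t:hood(t,230,57)),("hR",T(359,552),lambda t:hood(t,230,-57)),
("hL",S(428,325),lambda t:hood(t,230,57)),("hR",S(575,262),lambda t:hood(t,230,-57)),
("kn",T(294,279),lambda t:[-95,0,92]),("kn",S(343,187),lambda t:[-95,0,92]),("lid",T(289,283),lambda t:[-95,0,56]),
("rL",T(118,38),lambda t:hood(t,-5,125,4)),("rR",T(563,140),lambda t:hood(t,-5,-125,4)),
("fb",S(262,494),lambda t:[-195,125,0]),("ft",S(262,350),lambda t:[-195,125,96])]
def res(p): return np.concatenate([proj(d[o[1][0]],W(p,o[2](p[3])))-o[1][1] for o in obs])
r=least_squares(res,[650,40,0,.1],loss="soft_l1")
p=r.x;print(p.round(3),np.degrees(p[2:]))
for o,e in zip(obs,res(p).reshape(-1,2)):print(o[0],o[1][0],e.round(1))
print("handle",W(p,hood(p[3],230,0)).round(1),"seat",W(p,[-95,0,48]).round(1))
np.save("p.npy",p)
# neighbours
for n,q,z in (("bottlecap",(276/1.5,250/1.5),150),("jar",(612/1.5,299/1.5),55),("cuprim",(580/1.5,387/1.5),60)):
    s=least_squares(lambda a:proj(d["top"],[a[0],a[1],z])-q,[600,0]);print(n,s.x.round())
E
```

```text
[ 6.7757e+02 -7.2302e+01 -2.2200e-01  3.4000e-02] [-12.71849541   1.96141452]
hL top [ 0.2 -1.2]
hR top [-3. -1.]
hL side [-0.4  0.9]
hR side [ 4.9 -3.4]
kn top [ 0.5 -1.3]
kn side [-0.4 -0.1]
lid top [-0.2 -1.1]
rL top [-0.1  0.5]
rR top [0.6 2.1]
fb side [0.7 3.5]
ft side [1.1 2.9]
handle [453.3 -21.7 107.9] seat [584.9 -51.4  48. ]
bottlecap [660. 190.]
jar [ 613. -306.]
cuprim [ 480. -252.]
```

```bash
python3 - <<'E'
from h import *
d=pickle.load(open("cams.pkl","rb"))
T=lambda u,v:("top",(u/4+225-.4,v/4+140-.4)); S=lambda u,v:("side",(u/5+220-.4,v/5+140-.4))
obs=[("hL",T(134,499),lambda t:hood(t,230,58)),("hR",T(359,552),lambda t:hood(t,230,-58)),
("hL",S(428,325),lambda t:hood(t,230,58)),("hR",S(602,245),lambda t:hood(t,230,-58)),
("kn",T(294,279),lambda t:[-95,0,92]),("kn",S(343,187),lambda t:[-95,0,92]),("lid",T(289,283),lambda t:[-95,0,56]),
("rL",T(118,38),lambda t:hood(t,-5,125,4)),("rR",T(563,140),lambda t:hood(t,-5,-125,4))]
def res(p): return np.concatenate([proj(d[o[1][0]],W(p,o[2](p[3])))-o[1][1] for o in obs])
r=least_squares(res,[650,40,0,.1])
p=r.x;print(p.round(3),np.degrees(p[2:]))
for o,e in zip(obs,res(p).reshape(-1,2)):print(o[0],o[1][0],e.round(1))
for n in("kn","hh"):
    D=[(o[1]) for o in obs if o[0]==n]
    if n=="hh": D=[("top",np.mean([obs[0][1][1],obs[1][1][1]],0)),("side",np.mean([obs[2][1][1],obs[3][1][1]],0))]
    s=least_squares(lambda X:np.concatenate([proj(d[c],X)-q for c,q in D]),[550,0,90]);print(n,s.x.round(1),s.cost)
H=W(p,hood(p[3],230,0))
print("handle",H.round(1),"seat",W(p,[-95,0,48]).round(1))
np.save("p.npy",p)
E
```

```text
[ 6.77291e+02 -7.13210e+01 -2.08000e-01  4.00000e-02] [-11.90827048   2.26747976]
hL top [ 0.7 -0.4]
hR top [-1.3 -0.7]
hL side [0.4 0.5]
hR side [ 0.4 -0.9]
kn top [ 0.6 -1.1]
kn side [-0.2 -0.1]
lid top [-0.  -0.9]
rL top [-0.8  1.3]
rR top [0.3 1.5]
kn [582.  -50.1  93.5] 0.015008865413841643
hh [452.3 -23.8 108. ] 0.5935014537887984
handle [452.4 -23.9 109.1] seat [584.3 -51.7  48. ]
```

```bash
cat >> h.py <<'E'
from scipy.spatial.transform import Rotation as Ro
def tool(st): return Ro.from_euler("xyz",st["tcp_rot"])
def rel(st,target): return tool(st).inv().apply(np.asarray(target)-st["eef_pos"]) # mm in tool axes
E
python3 - <<'E'
from h import *
from cell import status
s=status.state();R=tool(s).as_matrix();print(R.round(3))
p=np.load("p.npy");cx=np.array([np.cos(p[2]),np.sin(p[2]),0])
for sg in(1,-1):
    z=R[:,2];a=np.degrees(np.arctan2(np.cross(z,sg*cx)@R[:,0],z@(sg*cx)));print("turn",sg,a)
print("shift",rel(s,[452.4,-23.9,200]).round(1))
E
```

```text
[[-0.     0.931  0.366]
 [ 0.001  0.366 -0.931]
 [-1.     0.    -0.001]]
turn 1 -56.61598522014345
turn -1 123.38401477985654
shift [  25.6  412.2 -436.9]
```

Call:
apply_moves(
  increments=[
    [0,1,21,-22,0],
    [0,1,21,-22,0],
    [0,1,21,-22,0],
    [0,1,21,-22,0],
    [0,1,21,-22,0],
    [0,1,21,-22,0],
    [0,1,21,-22,0],
    [0,1,21,-22,0],
    [0,1,21,-22,0],
    [0,1,21,-22,0],
  ],
)

```text
t: 1.1
eef_pos: [343.9, -298.8, 215.5]
tcp_rot: [-2.695, 1.571, 2.392]
ft_force: [1.1, -0.2, 0.7]
opening: 0.999
```

Call:
apply_moves(
  increments=[
    [0.3,1,21,-22,0],
    [0.5,1,21,-22,0],
    [0.7,1,21,-22,0],
    [0.7,1,21,-22,0],
    [0.7,1,21,-22,0],
    [0.7,1,21,-22,0],
    [0.7,1,21,-22,0],
    [0.7,1,21,-22,0],
    [0.7,1,21,-22,0],
    [0.7,1,13,-19,0],
  ],
)

```text
t: 2.1
eef_pos: [452.8, -22.6, 205.5]
tcp_rot: [1.995, 1.571, 0.8]
ft_force: [0.0, -0.7, 0.6]
opening: 0.305
```

Call:
apply_moves(
  increments=[
    [0.7,0,0,0,-8],
    [0.7,0,0,0,-8],
    [0.7,0,0,0,-8],
    [0.7,0,0,0,-8],
    [0.7,0,0,0,-8],
    [0.7,0,0,0,-8],
    [0.7,0,0,0,-8.5],
    [0.7,0,0,0,0],
    [0.7,0,0,0,0],
  ],
)

```text
t: 3.0
eef_pos: [452.2, -24.1, 205.5]
tcp_rot: [-2.758, 1.571, -2.972]
ft_force: [-0.4, 0.8, -0.1]
opening: 0.306
```

```bash
python3 - <<'E'
from h import *
from cell import status,imaging
s=status.state();R=tool(s).as_matrix();print(R.round(3),s["eef_pos"],s["opening"],s["joints"].round(2),s["t"])
p=np.load("p.npy");cx=np.array([np.cos(p[2]),np.sin(p[2]),0])
z=R[:,2];print("turn",np.degrees(np.arctan2(np.cross(z,cx)@R[:,0],z@cx)))
print("shift",rel(s,[452.4,-23.9,104]).round(1))
a=imaging.read_camera("top")["pixels"][140:340,180:380,::-1];b=imaging.read_camera("side")["pixels"][100:300,220:420,::-1]
cv2.imwrite("pics/near.png",cv2.resize(np.hstack([a,b]),(800,400),interpolation=cv2.INTER_CUBIC))
E
```

```text
[[-0.     0.213  0.977]
 [-0.     0.977 -0.213]
 [-1.    -0.    -0.   ]] [452.17360358 -24.11332551 205.53000106] 0.30568407184821733 [-0.2   0.27  1.99 -0.    0.88  0.02] 3.0
turn -0.369299201849272
shift [101.5   0.3   0.2]
```

View pics/near.png

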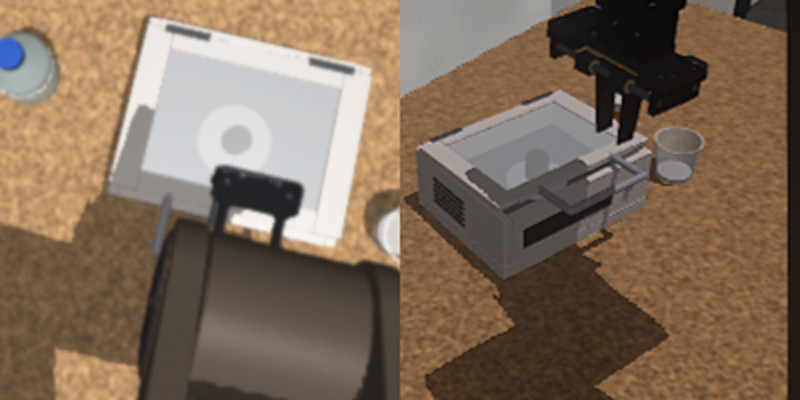

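The right half of the crop (side view) shows both fingertips, at about (603,130) and (625,140), above the middle of the bar at about (605,187), one on each side. I'm descending.

Call:
apply_moves(
  increments=[
    [0.7,14,0,0,0],
    [0.7,14,0,0,0],
    [0.7,14,0,0,0],
    [0.7,14,0,0,0],
    [0.7,12,0,0,0],
    [0.7,10,0,0,0],
    [0.7,8,0,0,0],
    [0.7,8,0,0,0],
    [0.7,7,0,0,0],
    [0.7,0,0,0,0],
  ],
)

```text
t: 4.1
eef_pos: [452.0, -24.1, 103.9]
tcp_rot: [-3.058, 1.57, 3.015]
ft_force: [0.1, -0.4, 0.3]
opening: 0.3
```

Call:
apply_moves(
  increments=[
    [0.75,0,0,0,0],
    [0.8,0,0,0,0],
    [0.85,0,0,0,0],
    [0.9,0,0,0,0],
    [1,0,0,0,0],
    [1,0,0,0,0],
    [1,0,0,0,0],
  ],
)

```text
t: 4.8
eef_pos: [451.5, -24.0, 104.5]
tcp_rot: [-3.079, 1.569, 2.994]
ft_force: [-6.0, -0.3, 2.1]
opening: 0.097
```

The grip holds the bar (opening about 9 mm). Next I compute the arc rows.

```bash
python3 - <<'E'
import numpy as np
th=np.linspace(.04,1.57,41)
P=np.stack([-230*np.sin(th),np.zeros(41),-230*np.cos(th)],1).round(1)
d=np.diff(P,axis=0).round(1)
for k in range(4):print([[1,a,0,c,0] for a,_,c in d[10*k:10*k+10].tolist()],P[10*k+10]-P[0])
E
```

```text
[[1, -8.8, 0, 0.5, 0], [1, -8.7, 0, 0.9, 0], [1, -8.8, 0, 1.1, 0], [1, -8.6, 0, 1.6, 0], [1, -8.6, 0, 1.8, 0], [1, -8.5, 0, 2.2, 0], [1, -8.5, 0, 2.5, 0], [1, -8.3, 0, 2.8, 0], [1, -8.2, 0, 3.2, 0], [1, -8.1, 0, 3.4, 0]] [-85.1   0.   20. ]
[[1, -8.0, 0, 3.8, 0], [1, -7.8, 0, 4.0, 0], [1, -7.6, 0, 4.4, 0], [1, -7.5, 0, 4.6, 0], [1, -7.3, 0, 5.0, 0], [1, -7.1, 0, 5.2, 0], [1, -6.8, 0, 5.5, 0], [1, -6.7, 0, 5.7, 0], [1, -6.5, 0, 6.0, 0], [1, -6.2, 0, 6.2, 0]] [-156.6    0.    70.4]
[[1, -6.0, 0, 6.4, 0], [1, -5.7, 0, 6.7, 0], [1, -5.5, 0, 6.9, 0], [1, -5.1, 0, 7.1, 0], [1, -5.0, 0, 7.3, 0], [1, -4.6, 0, 7.5, 0], [1, -4.4, 0, 7.6, 0], [1, -4.0, 0, 7.8, 0], [1, -3.8, 0, 8.0, 0], [1, -3.4, 0, 8.1, 0]] [-204.1    0.   143.8]
[[1, -3.1, 0, 8.2, 0], [1, -2.9, 0, 8.3, 0], [1, -2.5, 0, 8.5, 0], [1, -2.1, 0, 8.5, 0], [1, -1.9, 0, 8.6, 0], [1, -1.5, 0, 8.7, 0], [1, -1.2, 0, 8.7, 0], [1, -0.8, 0, 8.7, 0], [1, -0.5, 0, 8.8, 0], [1, -0.2, 0, 8.8, 0]] [-220.8    0.   229.6]
```

Call:
apply_moves(
  increments=[
    [1,-8.8,0,0.5,0],
    [1,-8.7,0,0.9,0],
    [1,-8.8,0,1.1,0],
    [1,-8.6,0,1.6,0],
    [1,-8.6,0,1.8,0],
    [1,-8.5,0,2.2,0],
    [1,-8.5,0,2.5,0],
    [1,-8.3,0,2.8,0],
    [1,-8.2,0,3.2,0],
    [1,-8.1,0,3.4,0],
  ],
)

```text
t: 5.8
eef_pos: [471.5, -28.3, 190.7]
tcp_rot: [-2.729, 1.57, -2.939]
ft_force: [-4.2, -0.3, -3.7]
opening: 0.099
```

Call:
apply_moves(
  increments=[
    [1,-8.0,0,3.8,0],
    [1,-7.8,0,4.0,0],
    [1,-7.6,0,4.4,0],
    [1,-7.5,0,4.6,0],
    [1,-7.3,0,5.0,0],
    [1,-7.1,0,5.2,0],
    [1,-6.8,0,5.5,0],
    [1,-6.7,0,5.7,0],
    [1,-6.5,0,6.0,0],
    [1,-6.2,0,6.2,0],
  ],
)

```text
t: 6.8
eef_pos: [520.1, -38.8, 262.6]
tcp_rot: [-2.814, 1.569, -3.023]
ft_force: [-10.5, 0.3, 4.2]
opening: 0.094
```

Call:
apply_moves(
  increments=[
    [1,-6.0,0,6.4,0],
    [1,-5.7,0,6.7,0],
    [1,-5.5,0,6.9,0],
    [1,-5.1,0,7.1,0],
    [1,-5.0,0,7.3,0],
    [1,-4.6,0,7.5,0],
    [1,-4.4,0,7.6,0],
    [1,-4.0,0,7.8,0],
    [1,-3.8,0,8.0,0],
    [1,-3.4,0,8.1,0],
  ],
)

```text
t: 7.8
eef_pos: [592.8, -54.5, 311.3]
tcp_rot: [-0.489, 1.569, -0.699]
ft_force: [-8.3, -1.3, 7.2]
opening: 0.096
```

Call:
apply_moves(
  increments=[
    [1,-3.1,0,8.2,0],
    [1,-2.9,0,8.3,0],
    [1,-2.5,0,8.5,0],
    [1,-2.1,0,8.5,0],
    [1,-1.9,0,8.6,0],
    [1,-1.5,0,8.7,0],
    [1,-1.2,0,8.7,0],
    [1,-0.8,0,8.7,0],
    [1,-0.5,0,8.8,0],
    [1,-0.2,0,8.8,0],
  ],
)

```text
t: 8.8
eef_pos: [677.1, -72.7, 327.8]
tcp_rot: [-0.419, 1.568, -0.63]
ft_force: [-5.3, -2.3, 3.3]
opening: 0.097
```

```bash
python3 - <<'E'
from h import *
from cell import status,imaging
s=status.state();p=np.load("p.npy");print(s["eef_pos"],s["ft_force"],p)
a=imaging.read_camera("top")["pixels"][90:290,180:380,::-1];b=imaging.read_camera("side")["pixels"][60:260,180:380,::-1]
cv2.imwrite("pics/up.png",cv2.resize(np.hstack([a,b]),(800,400),interpolation=cv2.INTER_CUBIC))
E
```

```text
[677.12897602 -72.73946458 327.77183918] [-5.30802619 -2.27153986  3.25509212] [ 6.77290740e+02 -7.13211257e+01 -2.07838528e-01  3.95749876e-02]
```

View pics/up.png

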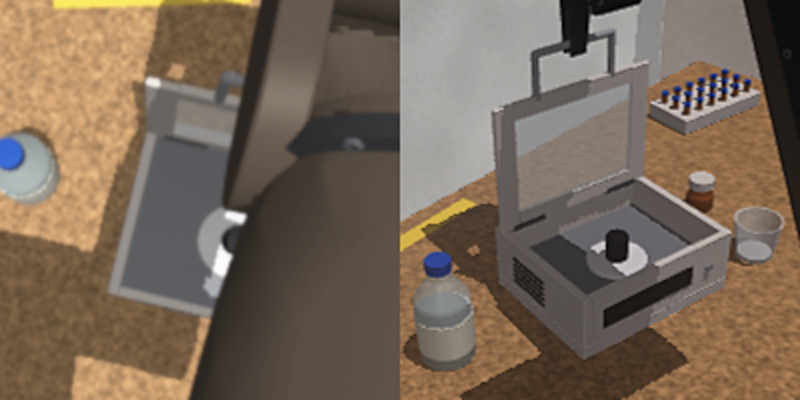

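The side view (right half) shows the hood standing vertical, the bar still between the fingers at about (575,45), and the lid with its black knob at (617,245). Now I release the bar and rise.

Call:
apply_moves(
  increments=[
    [0.9,0,0,0,0],
    [0.8,0,0,0,0],
    [0.7,0,0,0,0],
    [0.7,0,0,0,0],
    [0.7,0,0,0,0],
    [0.7,0,0,0,0],
    [0.7,0,0,0,0],
    [0.7,0,0,0,0],
  ],
)

```text
t: 9.7
eef_pos: [676.8, -71.9, 325.4]
tcp_rot: [-2.073, 1.571, -2.283]
ft_force: [-0.0, -0.3, 0.0]
opening: 0.301
```

Call:
apply_moves(
  increments=[
    [0.7,-5,0,0,0],
    [0.7,-8,0,0,0],
    [0.7,-10,0,0,0],
    [0.7,-12,0,0,0],
    [0.7,-12,0,0,0],
    [0.7,-12,0,0,0],
    [0.7,-8,0,0,0],
    [0.7,-3,0,0,0],
    [0.7,0,0,0,0],
  ],
)

```text
t: 10.6
eef_pos: [676.8, -72.0, 395.7]
tcp_rot: [-0.207, 1.57, -0.417]
ft_force: [0.1, 0.9, -0.0]
opening: 0.3
```

```bash
python3 - <<'E'
from h import *
from cell import status
s=status.state();print(s["eef_pos"],s["joints"].round(2),s["t"],s["ft_force"])
print("shift to above seat",rel(s,[583,-51.2,s["eef_pos"][2]]).round(1))
E
```

```text
[676.82563085 -71.96078771 395.73840915] [-0.2   0.48  1.14 -0.    1.52  0.01] 10.6 [ 0.14740526  0.89478373 -0.01861732]
shift to above seat [ -0.    0.8 -96.1]
```

Call:
apply_moves(
  increments=[
    [0.7,0,0,-10,0],
    [0.6,0,0,-20,0],
    [0.5,0,0,-20,0],
    [0.4,0,0,-20,0],
    [0.4,0,0,-16,0],
    [0.4,0,0.8,-10,0],
    [0.4,0,0,0,-8],
    [0.4,0,0,0,-8],
    [0.4,0,0,0,-8],
    [0.4,0,0,0,-8],
  ],
)

```text
t: 11.6
eef_pos: [582.8, -51.1, 395.0]
tcp_rot: [2.76, 1.57, 3.115]
ft_force: [0.2, 0.9, 0.7]
opening: 0.601
```

Call:
apply_moves(
  increments=[
    [0.4,0,0,0,-8],
    [0.4,0,0,0,-8],
    [0.4,0,0,0,-8],
    [0.4,0,0,0,-8],
    [0.4,0,0,0,-8],
    [0.4,0,0,0,-8],
    [0.4,0,0,0,-8],
    [0.4,0,0,0,-2],
    [0.4,0,0,0,0],
    [0.4,0,0,0,0],
  ],
)

```text
t: 12.6
eef_pos: [582.9, -51.1, 395.2]
tcp_rot: [1.683, 1.57, 3.043]
ft_force: [0.1, -0.4, -0.3]
opening: 0.602
```

```bash
python3 - <<'E'
from h import *
from cell import status,imaging
s=status.state();R=tool(s).as_matrix();print(R.round(3),s["eef_pos"],s["joints"].round(2),s["t"],s["opening"])
print("shift",rel(s,[583,-51.2,70]).round(1))
c={n:imaging.read_camera(n) for n in("top","side")}
pickle.dump(c,open("c2.pkl","wb"))
a=c["top"]["pixels"][90:290,180:380,::-1];b=c["side"]["pixels"][60:260,180:380,::-1]
cv2.imwrite("pics/pre.png",cv2.resize(np.hstack([a,b]),(800,400),interpolation=cv2.INTER_CUBIC))
E
```

```text
[[-0.    -0.978  0.21 ]
 [ 0.     0.21   0.978]
 [-1.     0.    -0.   ]] [582.9274939  -51.10654865 395.1779592 ] [-0.2   0.31  1.4  -0.    1.43 -1.56] 12.6 0.6023756723785454
shift [ 3.252e+02 -2.000e-01 -1.000e-01]
```

View pics/pre.png

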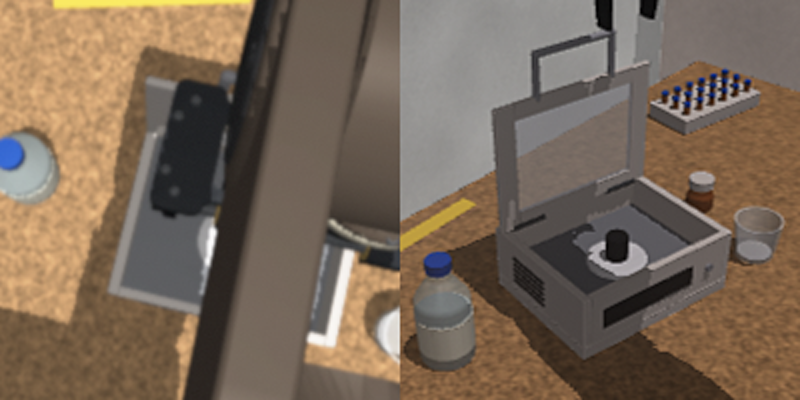

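The left half (top view) shows the gripper body turned, with its 75 mm width along x. The right half shows the hood still upright and the lid seated at (617,250). I'll descend partway, then check clearance to the hood.

Call:
apply_moves(
  increments=[
    [0.4,10,0,0,0],
    [0.4,20,0,0,0],
    [0.4,25,0,0,0],
    [0.4,25,0,0,0],
    [0.4,25,0,0,0],
    [0.4,25,0,0,0],
    [0.4,25,0,0,0],
    [0.4,20,0,0,0],
    [0.4,15,0,0,0],
    [0.4,10,0,0,0],
  ],
)

```text
t: 13.7
eef_pos: [582.5, -51.1, 193.7]
tcp_rot: [1.629, 1.569, 2.99]
ft_force: [-0.0, -0.4, -0.7]
opening: 0.599
```

```bash
python3 - <<'E'
from h import *
from cell import status,imaging
s=status.state();print(s["eef_pos"],s["joints"].round(2),s["t"],s["ft_force"])
print("shift",rel(s,[583,-51.2,70]).round(1))
a=imaging.read_camera("top")["pixels"][90:290,180:380,::-1];b=imaging.read_camera("side")["pixels"][0:260,180:440,::-1]
a=cv2.resize(a,(400,400),interpolation=cv2.INTER_CUBIC);b=cv2.resize(b,(400,400),interpolation=cv2.INTER_CUBIC)
cv2.imwrite("pics/mid.png",np.hstack([a,b]))
E
```

```text
[582.4853441  -51.08805725 193.65153341] [-0.2   0.47  1.7  -0.    0.98 -1.56] 13.7 [-0.04329665 -0.36765545 -0.69733602]
shift [123.7  -0.7   0. ]
```

View pics/mid.png

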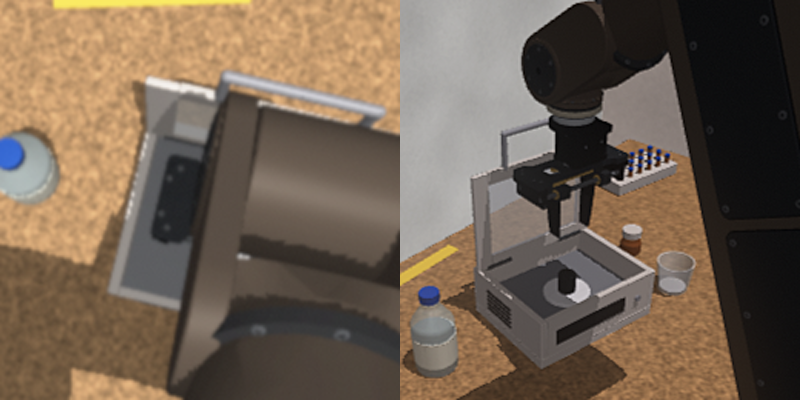

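The side view shows the gripper over the lid between the front wall and the upright hood. The wrist housing is close to the bar in height, so I'm estimating its forward extent from its top-view edge at crop (250,95).

```bash
python3 - <<'E'
from h import *
c=pickle.load(open("c2.pkl","rb"))
for q in((305,137.5),(340,147)):
  for z in(380,420,460,500,540):
    s=least_squares(lambda a:proj(c["top"],[a[0],a[1],z])-q,[600,0]).x;print(q,z,s.round())
# wrist housing extents from side view: circle face center crop (540,70)->full
for z in (400,450,500,550): print(z,proj(c["side"],[583,-51,z])*1, "crop",(proj(c["side"],[583,-51,z])-[180,0])*400/260+[400,0], (proj(c["side"],[640,-63,z])-[180,0])*400/260+[400,0])
E
```

```text
(305, 137.5) 380 [661. -26.]
(305, 137.5) 420 [649. -20.]
(305, 137.5) 460 [638. -15.]
(305, 137.5) 500 [627.  -9.]
(305, 137.5) 540 [615.  -4.]
(340, 147) 380 [648. -74.]
(340, 147) 420 [638. -65.]
(340, 147) 460 [627. -55.]
(340, 147) 500 [617. -46.]
(340, 147) 540 [607. -36.]
400 [292.72746649  63.87148852] crop [573.42687153  98.2638285 ] [548.51953037  87.69152151]
450 [293.63162256  41.04069226] crop [574.81788086  63.13952656] [549.04871554  53.66904342]
500 [294.59882608  16.61788817] crop [576.30588628  25.5659818 ] [549.61323418  17.37489854]
550 [295.6359098   -9.56945696] crop [577.90139969 -14.72224147] [550.21674732 -21.42628845]
```

The wrist reaches x≈640 and the bar is at x≈670, so there is about 30 mm of clearance. I'm descending to the knob.

Call:
apply_moves(
  increments=[
    [0.4,10,-0.5,0,0],
    [0.4,15,0,0,0],
    [0.4,20,0,0,0],
    [0.4,20,0,0,0],
    [0.4,18,0,0,0],
    [0.4,12,0,0,0],
    [0.4,10,0,0,0],
    [0.4,8,0,0,0],
    [0.4,6,0,0,0],
    [0.4,4,0,0,0],
  ],
)

```text
t: 14.8
eef_pos: [583.7, -51.3, 72.2]
tcp_rot: [-1.78, 1.57, -0.419]
ft_force: [0.6, 0.7, 0.3]
opening: 0.599
```

Call:
apply_moves(
  increments=[
    [0.45,0,0,0,0],
    [0.5,0,0,0,0],
    [0.55,0,0,0,0],
    [0.6,0,0,0,0],
    [0.65,0,0,0,0],
    [0.7,0,0,0,0],
    [1,0,0,0,0],
    [1,0,0,0,0],
    [1,0,0,0,0],
    [1,0,0,0,0],
  ],
)

```text
t: 15.8
eef_pos: [583.6, -51.3, 72.6]
tcp_rot: [-1.924, 1.571, -0.563]
ft_force: [-1.0, -0.3, 3.7]
opening: 0.331
```

Knob gripped (opening 31 mm). I'm pulling up slowly.

Call:
apply_moves(
  increments=[
    [1,-0.5,0,0,0],
    [1,-0.5,0,0,0],
    [1,-0.5,0,0,0],
    [1,-0.5,0,0,0],
    [1,-0.5,0,0,0],
    [1,-0.5,0,0,0],
  ],
)

```text
t: 16.4
eef_pos: [583.1, -51.3, 74.6]
tcp_rot: [1.679, 1.569, 3.04]
ft_force: [2.1, -0.5, -17.2]
opening: 0.33
```

Call:
apply_moves(
  increments=[
    [1,-0.5,0,0,0],
    [1,-0.5,0,0,0],
    [1,-0.5,0,0,0],
    [1,-0.5,0,0,0],
  ],
)

```text
t: 16.8
eef_pos: [583.6, -51.2, 78.0]
tcp_rot: [-1.695, 1.57, -0.334]
ft_force: [-0.5, 1.1, -5.3]
opening: 0.338
```

Call:
apply_moves(
  increments=[
    [1,-0.5,0,0,0],
    [1,-0.5,0,0,0],
    [1,-0.5,0,0,0],
    [1,-0.5,0,0,0],
    [1,-0.5,0,0,0],
  ],
)

```text
t: 17.3
eef_pos: [583.9, -51.4, 80.3]
tcp_rot: [-1.662, 1.57, -0.301]
ft_force: [-0.7, 0.5, -2.2]
opening: 0.332
```

The seal has broken: the force is down to about the lid's weight. I'll raise a few more mm and then measure the lid height.

Call:
apply_moves(
  increments=[
    [1,-0.7,0,0,0],
    [1,-0.7,0,0,0],
    [1,-0.7,0,0,0],
    [1,-0.7,0,0,0],
    [1,-0.7,0,0,0],
    [1,0,0,0,0],
    [1,0,0,0,0],
    [1,0,0,0,0],
  ],
)

```text
t: 18.1
eef_pos: [583.5, -51.3, 83.3]
tcp_rot: [1.954, 1.571, -2.969]
ft_force: [0.8, 0.3, -2.6]
opening: 0.33
```

```bash
python3 - <<'E'
from h import *
from cell import status,imaging
s=status.state();print(s["eef_pos"],s["t"],s["ft_force"],s["moment"])
c=imaging.read_camera("side");pickle.dump(c,open("c3.pkl","wb"));c0=pickle.load(open("c2.pkl","rb"))["side"]
f=lambda c:cv2.resize(c["pixels"][145:225,255:335,::-1],(400,400),interpolation=cv2.INTER_CUBIC)
cv2.imwrite("pics/lid.png",np.hstack([f(c0),f(c)]))
for z in(0,9,12,15,18,24):print(z,((proj(c,[583.5,-51.3,52+z])-[255,145])*5).round(1),((proj(c,[583.5,-51.3,92+z])-[255,145])*5).round(1))
E
```

```text
[583.52769992 -51.2528484   83.27571312] 18.1 [ 0.75946197  0.27690795 -2.6477871 ] [ 0.10435399 -0.14798785  0.03300462]
0 [163.5 220.3] [165.8 160.3]
9 [164. 207.] [166.4 146.4]
12 [164.2 202.5] [166.5 141.8]
15 [164.3 198.1] [166.7 137.1]
18 [164.5 193.6] [166.9 132.5]
24 [164.9 184.6] [167.3 123.1]
```

View pics/lid.png

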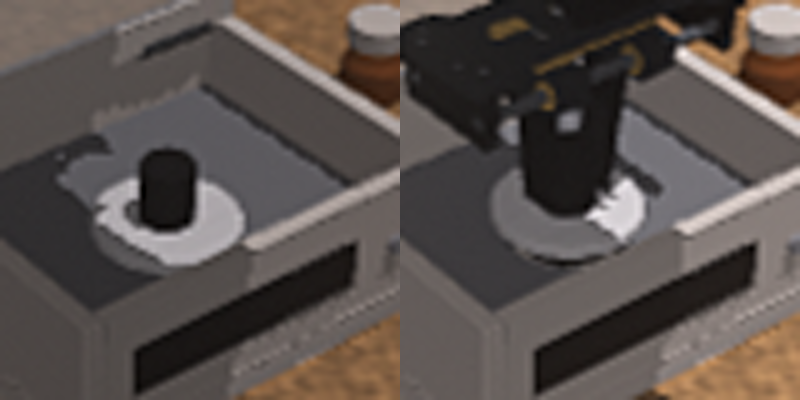

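Left is before and right is after. The lid rim's lower edge moved from about y=272 to about y=260 (roughly 8 to 11 mm up), and it looks level with a dark gap beneath. I'll raise 4 mm more to centre it in the 9–24 mm window.

Call:
apply_moves(
  increments=[
    [1,-1,0,0,0],
    [1,-1,0,0,0],
    [1,-1,0,0,0],
    [1,-1,0,0,0],
    [1,0,0,0,0],
    [1,0,0,0,0],
    [1,0,0,0,0],
    [1,0,0,0,0],
    [1,0,0,0,0],
  ],
)

```text
t: 19.05
eef_pos: [583.6, -51.3, 87.4]
tcp_rot: [-2.877, 1.571, -1.516]
ft_force: [0.2, -0.1, -1.8]
opening: 0.328
```

```bash
python3 - <<'E'
from h import *
from cell import status,imaging
s=status.state();print(s["eef_pos"],s["t"],s["ft_force"],s["moment"],s["opening"])
c=imaging.read_camera("side");c0=pickle.load(open("c2.pkl","rb"))["side"]
# predicted rim outline (top edge z=56+h and bottom z=48+h) overlaid
def ov(c,h):
    im=cv2.resize(c["pixels"][165:215,265:315,::-1],(400,400),interpolation=cv2.INTER_CUBIC)
    for z,col in((56,(0,255,0)),(48,(0,0,255))):
        P=np.array([(proj(c,[583.5+42*np.cos(a),-51.3+42*np.sin(a),z+h])-[264.6,164.6])*8 for a in np.linspace(0,6.28,80)])
        for q in P[::2]:cv2.circle(im,tuple(int(v) for v in q),1,col,-1)
    return im
cv2.imwrite("pics/ov.png",np.hstack([ov(c0,0),ov(c,15)]))
cv2.imwrite("pics/full.png",c["pixels"][:,:,::-1])
E
```

```text
[583.57697326 -51.30762856  87.38888502] 19.05 [ 0.24813415 -0.11899947 -1.84193651] [ 0.03295642 -0.12247096  0.00183628] 0.32810438341734904
```

View pics/ov.png

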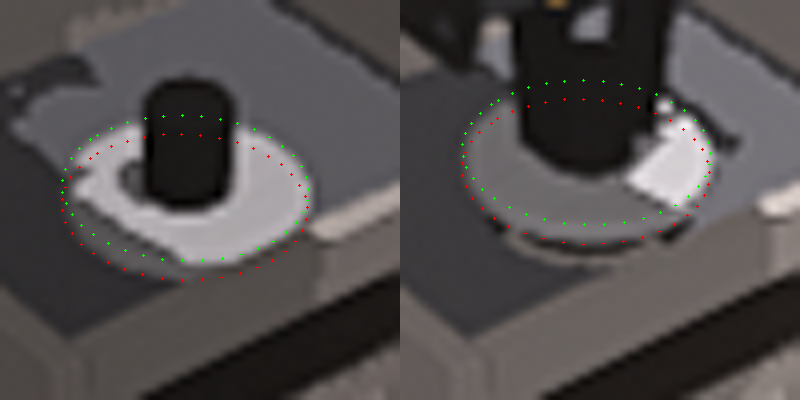

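View pics/full.png

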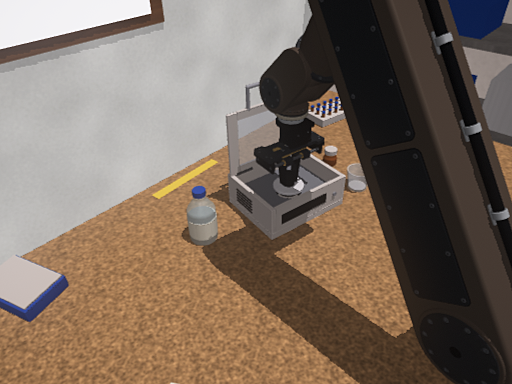

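The predicted outline for 15 mm lies on the lid's rim (lower edge y≈243 in the right panel). The lid is level, with a gap and the well visible beneath it. The full view shows the hood upright and the bottle, cup and jar in place. I'm handing in.

```bash
python3 -c "
from cell import env,status
env.job_done();s=status.state();print(s['t'],s['eef_pos'],s['ft_force'],s['opening'])"
```

```text
the job is handed in; nothing more can be done
the job is handed in; nothing more can be done
```

The job is handed in, with the lid held slightly open above its seat and the hood left standing upright. No verdict was reported.

- **Hood:** I gripped the bar handle, swung the hood along its 230 mm arc to about 1.57 rad, opened the fingers and rose clear. The wrist force read about 0 after release. The last picture still shows the hood upright, judged by eye since I did not measure its angle again.
- **Lid:** I gripped the knob with the jaws turned along the chamber's y and pulled up in 0.5 mm rows. The seal broke after the pull read 17 N, with no jump seen.
- **Last checks before hand-in, lid:**
    - The tool had risen 15.2 mm since the grasp, and the lid outline predicted for 15 mm matched the picture, level and centred.
    - The force was about −1.8 N, which is the lid's weight.
    - The grip opening was 31 mm on the 32 mm knob.
- **Last checks before hand-in, rest of the scene:** The bottle, cup and jar looked unmoved. The time was 19 s.
- **Disagreement:** Partway up, reading the rim by eye gave 8 to 11 mm when the tool had risen 11 mm. The later outline check agreed with the tool.
- **Not checked:** The state could not be read after hand-in, so nothing confirms the final second.

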